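# Snap the retaining clip of an air coupling home in bench pincers

### The arm

A 6-joint arm with a two-finger parallel gripper is mounted at the origin on the work surface. World frame = base frame: x ahead of the robot, y to its left, z up, the work surface at z = 0. Lengths are in m, angles in rad, forces in N, time in s.
With the tool pointing down it reaches from about 0.225 to 0.875 m from the base axis. Payload 3.4 kg.
Tool frame: the origin (TCP) lies midway between the tips of the shut fingers; the grasp point (between the pads) lies 19 mm behind it; z points along the fingers, y is the direction in which the jaws open and shut (so a half turn about z gives the same grasp; the last joint's range is limited). The gripper opens to 85 mm and grips with 20 to 120 N. Pads are 22 mm wide; open, the fingers measure 114 mm over their backs; the gripper's body (76 mm by 85 mm) begins 54 mm behind the grasp point. The pads swing forward as they close: fully open they stand 13 mm farther back than shut.
Start: joints at [-1.326, 0.276, 1.505, -0, 1.361, -0.121], TCP at [0.206, -0.537, 0.231] pointing down, gripper open.
Joint ranges: [-2.89, 2.89], [-0.75, 2.08], [0.22, 2.7], [-1.18, 4.32], [0.11, 2.71], [-2.7, 2.7]. Speed limits (rad/s): [2.57, 2.57, 3.14, 3.14, 3.14, 3.14].

### API

Orientations are given as a unit quaternion [w, x, y, z].
In Python, from rig import monitor, imaging, ticket gives the robot as it stands.
- The arm moves only by the tool servo_tool, never from a script. Its argument "commands" is text: rows parted by semicolons, each of 5 numbers parted by spaces: the shift along the tool's x, y, z in cm, then the turn about the tool's z in rad, then the gripper command: -1 is shut, 1 is fully open, values between are in proportion. In form: x y z twist claw; .... A call has 1 to 10 rows; each row is the pose to reach, as a shift and turn from the pose commanded when the call began, along the tool's axes at that moment; what a row does not reach only later rows make up. A row lasts 1/12 s, in which the tool goes at most 41.7 mm and 7.16 degrees, less where a joint would pass 70% of its speed; a pose out of reach is approached as far as the arm can. A call with a gripper value outside its range is refused whole. The fingers move at their own pace and stop on an object; "newtons" is the grip in N (left out, the last holds). Time passes only in rows, so rows that repeat a pose let the fingers close. It gives the time, the measured TCP pose, the force and the opening at its end, in the units of the state.
- monitor.get_state(): the state, without advancing time (a new reading comes with each control period).
- imaging.get_image(name): name is "scene" or "top"; returns the picture (384x512x3 uint8, red, green, blue); there is no depth.
- imaging.get_calibration(name): a dict with "camera_matrix" (3x3 intrinsics, pixels), "R" (3x3) and "t" (3): a world point X has camera coordinates R X + t. Camera axes: x right, y down, z forward; pixel columns grow to the right and rows downward; lengths in m; the calibration is good to about 2 mm. A picture is of the moment at which its call begins. get_calibration takes no time and is no camera call.
- ticket.sign_off(): hands the job in, once; it reports no verdict.
The state is a dict: "clock": time; "qpos": joint angles; "qd": joint speeds; "effort": joint torques, N m; "position": TCP position; "ee_rot": TCP orientation; "contact_force": force on the tool from outside, world axes, zero at the start; "moment": the same for the moment, N m; "width": finger opening in m.
Only numpy, scipy, OpenCV 4.12 (cv2) and the standard library are available. Lean on these libraries where they do the work, as an engineer would, in place of code of your own. Each camera call takes 0.05 s, during which the arm holds its last target. There are 200 camera calls.

### The job

Stand the brass air coupling whose clip still sticks out in the nest of the bench pincers, its clip facing one of the two jaws, and let go of it. Then squeeze the two pincer handles together gently, only until the clip gives and snaps fully home, and let go, leaving the coupling standing in the nest. Press the clip only with the pincers, never overload the handles or force the coupling into the nest, and leave everything else on the bench where it is.

Things in the scene. Friction and masses are not known exactly. Their poses are not given: they have to be found in the camera images.
- coupling: Brass air-line coupling to be worked on, 0.2 kg, upright, 84 mm tall. Origin on the neck's axis at the underside, z up. Foot 22 (x) x 30 (y) x 12 mm high, spanning y -11 to +19 mm; on it a square body 22 x 22 mm about the axis, up to 44 mm height; then the neck. A U-shaped steel clip sticks out on the +y side. The body's plain flat opposite it is at y = -11 mm.
- neck (a point): The place to hold the coupling: on the axis of its round neck, 70 mm above its underside. The neck is 16 mm in diameter and spans 44 to 84 mm height.
- spare: A second coupling of the same make and size whose clip is already home (its face 15 mm from the neck axis, not 21) and that wears a round protective cap, 26 mm wide, on its neck's top (88 mm tall in all): leave it alone. Same origin and axes.
- clip (a joint): How far the clip is pressed in, m: 0 sticking out, 0.006 fully home. Pressed on its face it resists with up to about 18 N, most at about a quarter of the travel, then less and less; near the end it gives, is pulled home and stays.
- clip_back: The bridge of the clip, 18 mm wide, 12 mm high, 4 mm thick, steel. Its origin lies 19 mm inside the bridge's middle, 30 mm above the coupling's underside; it goes in towards -y of the coupling.
- clip_face (a point): Middle of the clip's outer face: 21 mm from the neck axis while out, 15 mm when home, 30 mm above the underside.
- press: Bench pincers: grey cast base 135 x 100 x 12 mm, bolted down. Origin at table level under the nest's centre. x points from the nest to the pivot (60 mm off); the handles reach the other way, to x = -115 mm; the jaws close along y. Open, the left jaw is 21 mm from the nest's middle, the right one 28 mm less an unknown 0 to 10 mm by which its set screw stands in: where the clip gives must be felt.
- nest (a point): Centre of the nest's floor, 12 mm above the table; axes as the base. The nest is a slot 26 (x) by 44 mm (y), 12 mm deep. The coupling's foot stands in it with its y axis along the slot, either way round: 2 mm play each side in x, 7 mm in y. Best with the neck axis 5 mm from this point, away from the clip: the coupling is then clear of both jaws. Its foot slides in the slot, so the jaws centre it.
- cradle: The fixed block around the nest: four walls 8 mm thick, 42 x 60 mm outside, top 24 mm above the table, and the nest's floor. Origin and axes as the pincers' base. Pushing the coupling onto its floor or walls with more than 40 N harms it.
- handle_left: Left (+y) handle with its jaw, dark steel, 35 to 49 mm above the table. Origin on the pivot, 42 mm above the table; axes as the base when fully open. It turns on its own about the upright pin, with slight friction, and stays where it is left; at the start it may be up to 0.01 rad closed.
- handle_right: Right (-y) handle with its jaw; as the left one, mirrored.
- grip_left (a point): Middle of the left handle's round bar (10 mm thick) at a good place to squeeze: 115 mm from the pivot, 42 mm above the table, free below and between. Open, the two bars measure about 70 mm over their outsides here. Some 9 to 12 N on each handle makes the clip give; more than 16 N overloads it.
- grip_right (a point): The same place on the right handle.
- chisel_flat: Bystander: a steel flat chisel, 190 mm, lying on the bench; origin at its underside; leave it alone.
- chisel_claw: Bystander: a steel claw chisel, 200 mm, lying on the bench; origin at its underside; leave it alone.
- ferrule: Bystander: a small steel ring, 28 mm across, 12 mm high; origin at its underside; leave it alone.
- offcut: Bystander: a pale limestone offcut, 70 x 50 x 49 mm; origin at its underside; leave it alone.
- mallet: Bystander: a round wooden mallet standing on its head, 250 mm tall; origin at its underside; leave it alone.
- tin: Bystander: a small jar, 60 mm across, 75 mm tall; origin at its underside; leave it alone.
- brush: Bystander: a hand brush lying on the bench; origin at its underside; leave it alone.
Not all that is in view belongs to the job. Leave any orange or red look-alike of the press alone. What is shaped like the coupling but white is not meant.

How it is judged:
By the outcome, as a careful person would: the job done as asked, in the order asked, and still so for the second after the job is handed in, with the robot touching nothing.
It also fails if it takes over 45 s, if anything falls off the work surface, if the arm or the gripper's body presses on something with over 40 N, if the wrist force passes 120 N, or if a joint passes its speed limit or range.

## Working session

There is one attempt and no reset: what is moved stays moved. The work goes in short steps, Python scripts to look and compute and a tool call to move; the robot and the scene stay as the last step left them, time stands still between calls to the robot, and variables do not carry over. Pictures are saved under pics/ and viewed, about 8 in all and at most 12, crops included, and the job is handed in when it is done.

Besides the shell and the picture viewer there is one more tool, called after "Call:" in YAML: its name, and indented under it one key for each argument. servo_tool: Moves the arm, as the interface text tells. Its arguments: {"type":"object","properties":{"commands":{"type":"string"},"newtons":{"type":"number"}},"required":["commands"]}

```bash
mkdir -p pics; ls; cat > h.py <<'E'
import numpy as np, cv2
from rig import monitor, imaging, ticket
def ray(cam,u,v):
    c=imaging.get_calibration(cam);R=np.array(c["R"]);t=np.array(c["t"]);K=np.array(c["camera_matrix"])
    d=R.T@np.linalg.inv(K)@np.array([u,v,1.]);return -R.T@t,d
def onz(cam,u,v,z):
    o,d=ray(cam,u,v);return o+d*(z-o[2])/d[2]
def proj(cam,X):
    c=imaging.get_calibration(cam);p=np.array(c["camera_matrix"])@(np.array(c["R"])@np.array(X)+np.array(c["t"]));return p[:2]/p[2]
def snap(cam,name):
    im=cv2.cvtColor(np.asarray(imaging.get_image(cam)),cv2.COLOR_RGB2BGR);cv2.imwrite(f"pics/{name}.png",im);return im
E
python3 - <<'E'
from h import *
a=snap("top","top0");b=snap("scene","sc0")
for c in("top","scene"):
    o,d=ray(c,256,192);print(c,o.round(3),(d/np.linalg.norm(d)).round(3),imaging.get_calibration(c)["camera_matrix"][0])
cv2.imwrite("pics/top0b.png",cv2.resize(a,(800,600),interpolation=cv2.INTER_CUBIC))
cv2.imwrite("pics/sc0b.png",cv2.resize(b,(800,600),interpolation=cv2.INTER_CUBIC))
print(monitor.get_state())
E
```

```text
pics
top [ 0.355 -0.033  1.155] [ 0.113  0.    -0.994] [419.64688312   0.         253.45421673]
scene [ 1.219 -0.271  0.722] [-0.718  0.257 -0.647] [371.34950484   0.         255.43703749]
{'clock': 0.1, 'qpos': array([-1.32597707e+00,  2.76532945e-01,  1.50599521e+00, -2.65381718e-05,
        1.36070512e+00, -1.20989110e-01]), 'qd': array([ 0.00157586, -0.00101951, -0.00363831, -0.00243075, -0.00101173,
        0.00040035]), 'effort': array([ 2.45036426e-03, -4.17696619e+01, -2.46403456e+01, -1.62373044e-04,
        5.80073320e-03, -1.30357984e-05]), 'position': array([ 0.20555777, -0.5365014 ,  0.23053004]), 'ee_rot': array([-8.17938355e-04,  9.83318774e-01,  1.81888746e-01, -6.37074838e-05]), 'contact_force': array([ 0.17925333,  0.33931341, -0.59349593]), 'moment': array([-0.02439148,  0.00933455, -0.02048858]), 'width': 0.08519871973021936}
```

View pics/top0b.png

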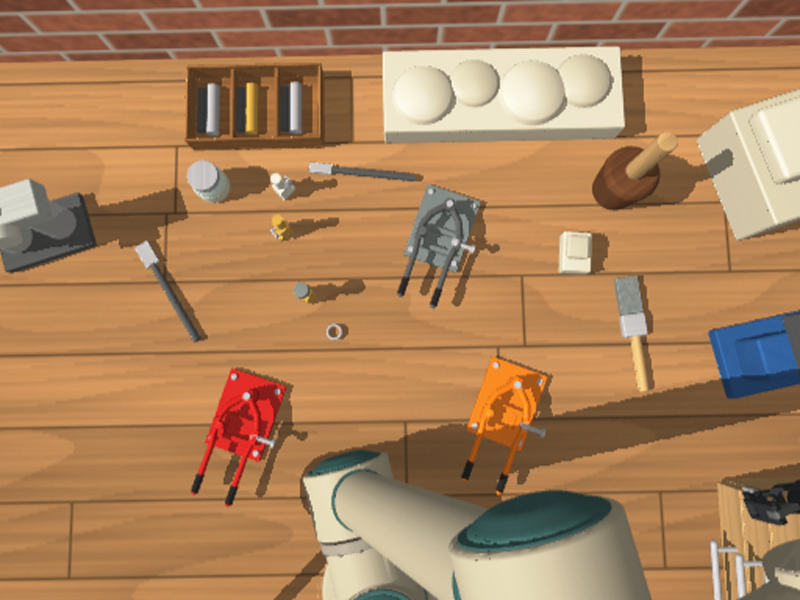

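View pics/sc0b.png

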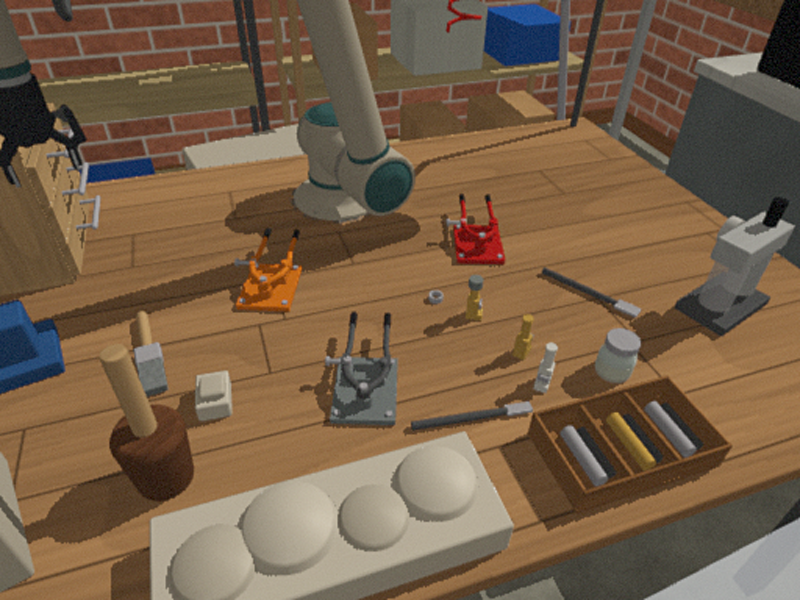

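Top view: the plain brass coupling is near (280,228)/800 and the grey-capped spare near (303,290). The grey press is near (440,240) with its handles pointing down-left. Next I'll crop closer.

```bash
python3 - <<'E'
from h import *
a=cv2.imread("pics/top0.png");b=cv2.imread("pics/sc0.png")
def crop(im,u,v,w,h,s):return cv2.resize(im[v:v+h,u:u+w],(w*s,h*s),interpolation=cv2.INTER_CUBIC)
A=crop(a,165,130,40,30,10) # coupling top
P=crop(a,250,112,65,90,6)
C=crop(b,320,195,40,40,10)
out=np.zeros((600,800,3),np.uint8)
out[:300,:400]=A;out[300:600,:300]=C[:300,:300]
out[:540,400:790]=P
cv2.imwrite("pics/crop1.png",out)
B=crop(b,200,190,70,90,6);C=crop(b,320,195,36,46,11)
o=np.zeros((560,800,3),np.uint8);o[:540,:400]=B[:,:400];o[:506,400:796]=C
cv2.imwrite("pics/crop2.png",o)
E
```

```text
(no output)
```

View pics/crop1.png

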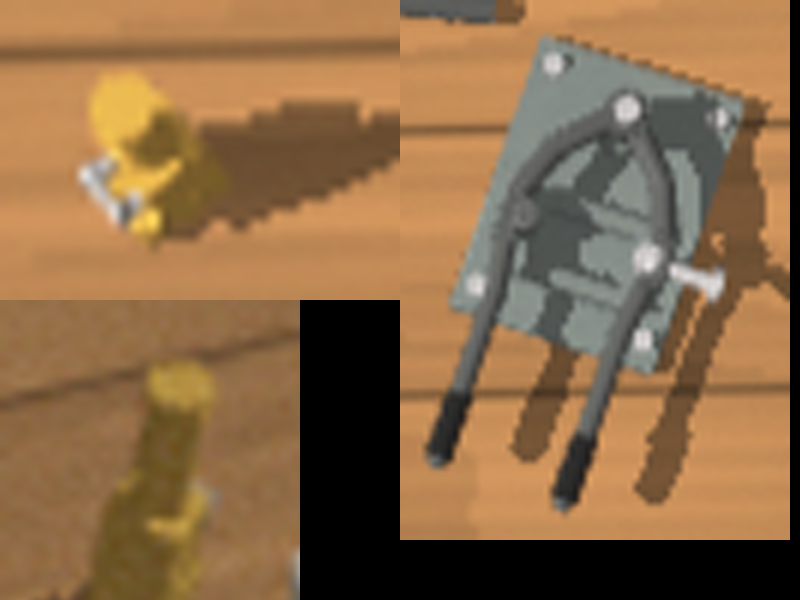

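View pics/crop2.png

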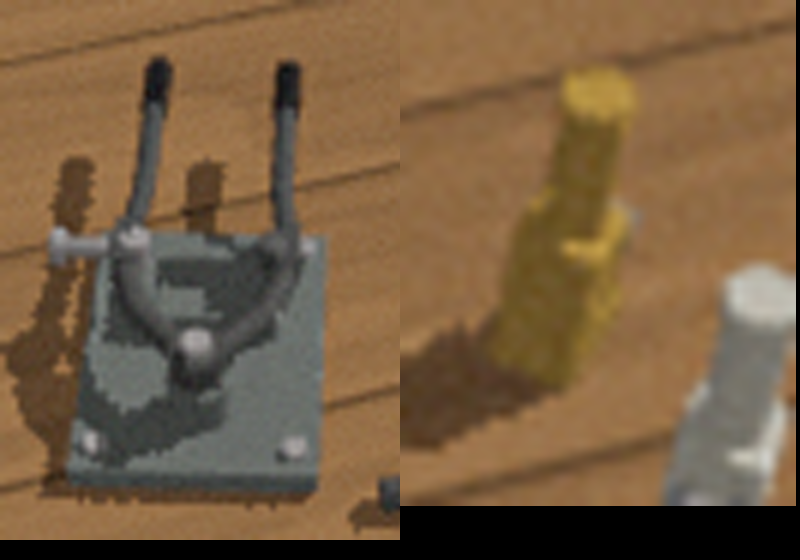

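Crop 1: the coupling's neck top is at about (177.5,140.5) in the top view, with the clip bridge running from (173.5,147.8) to (177.5,151). The press base corners are visible there too. Now measuring numerically.

```bash
cat > m.py <<'E'
from h import *
from scipy.ndimage import map_coordinates
def edge(g,p,q,half=4,skip=()):
    p,q=np.array(p,float),np.array(q,float);d=(q-p)/np.linalg.norm(q-p);n=np.array([-d[1],d[0]]);pts=[]
    for s in np.linspace(.06,.94,45):
        if any(a<s<b for a,b in skip):continue
        c=p+(q-p)*s;k=np.arange(-half,half+.01,.25)
        v=sum(map_coordinates(g[...,i],[c[1]+k*n[1],c[0]+k*n[0]],order=1) for i in [0])
        dv=np.abs(np.gradient(v));dv=dv*(dv>.4*dv.max());pts.append(c+n*(k*dv).sum()/dv.sum())
    pts=np.float32(pts)
    for _ in range(3):
        vx,vy,x,y=cv2.fitLine(pts,cv2.DIST_HUBER,0,.01,.01).ravel();r=np.abs((pts-[x,y])@[-vy,vx]);pts=pts[r<max(2*np.median(r),.2)]
    return np.array([x,y]),np.array([vx,vy]),np.median(r)
def inter(l,m):
    t=np.linalg.solve(np.c_[l[1],-m[1]],m[0]-l[0]);return l[0]+t[0]*l[1]
E
python3 - <<'E'
from m import *
a=cv2.imread("pics/top0.png").astype(float);b=cv2.imread("pics/sc0.png").astype(float)
def sat(im):return (im.max(2)-im.min(2))[...,None]
def rect(cam,g,cs,skips):
    L=[edge(g,cs[i],cs[(i+1)%4],skip=skips[i]) for i in range(4)]
    P=[inter(L[i-1],L[i]) for i in range(4)];print(cam,"res",[round(float(l[2]),2) for l in L])
    print(np.round(P,1).tolist())
    W=np.array([onz(cam,*p,.012) for p in P]);print(W.round(4).tolist());print("sides",[round(float(np.linalg.norm(W[i]-W[(i+1)%4])),4) for i in range(4)],"c",W.mean(0).round(4));return W
# order TL,TR,BR,BL
W=rect("top",sat(a),[(273.8,118.2),(307.5,128.7),(292.5,174.2),(258.7,162.8)],[(),((.3,.9),),((.55,1),),()])
for i in (0,1):
    for s,e in(((3,0)),(2,1)):
        d=W[e]-W[s];print("xdir",np.arctan2(d[1],d[0]))
for s,e in((1,0),(2,3)):
    d=W[e]-W[s];print("ydir-90",np.arctan2(d[1],d[0])-np.pi/2)
# scene far edge hidden by handles; corners from crop2: (70,487),(317,490) top face front edge ~ y 475
# triangulations
def tri(pt,ps):
    (o1,d1),(o2,d2)=ray("top",*pt),ray("scene",*ps)
    t=np.linalg.lstsq(np.c_[d1,-d2],o2-o1,rcond=None)[0];A=o1+t[0]*d1;B=o2+t[1]*d2;return (A+B)/2,np.linalg.norm(A-B)
print("pivot",tri((250+227/6,112+110/6),(200+196/6,190+340/6)))
print("necktop",tri((177.5,140.5),(338,203.6)))
print("neck top z.084 top:",onz("top",177.5,140.5,.084)," scene:",onz("scene",338,203.6,.084))
for p in((173.5,147.8),(177.5,151)):print("clip",onz("top",*p,.036))
T=cv2.imread("pics/top0.png")
o=np.zeros((600,800,3),np.uint8)
o[:600,:500]=cv2.resize(T[118:178,258:308],(500,600),interpolation=cv2.INTER_CUBIC);
o[:300,500:800]=cv2.resize(T[135:155,167:187],(300,300),interpolation=cv2.INTER_NEAREST)
S=cv2.imread("pics/sc0.png");o[300:600,500:800]=cv2.resize(S[195:235,320:360],(300,300),interpolation=cv2.INTER_NEAREST)
cv2.imwrite("pics/crop3.png",cv2.convertScaleAbs(o,alpha=1.5))
E
```

```text
top res [0.06, 0.13, 0.06, 0.08]
[[273.29998779296875, 116.9000015258789], [309.1000061035156, 128.60000610351562], [293.70001220703125, 175.10000610351562], [257.29998779296875, 162.89999389648438]]
[[0.6953, -0.0844, 0.012], [0.6598, -0.1834, 0.012], [0.5293, -0.1367, 0.012], [0.5653, -0.0373, 0.012]]
sides [0.1052, 0.1386, 0.1056, 0.1383] c [ 0.6124 -0.1104  0.012 ]
xdir -0.347354783464686
xdir -0.343804105208927
xdir -0.347354783464686
xdir -0.343804105208927
ydir-90 -0.34411293047088565
ydir-90 -0.34728935889400026
pivot (array([ 0.64598988, -0.1211562 ,  0.04956795]), np.float64(0.00022900997073676776))
necktop (array([0.61601532, 0.1709727 , 0.08156304]), np.float64(0.00023780494958479373))
neck top z.084 top: [0.61537009 0.17039911 0.084     ]  scene: [0.61832349 0.16941938 0.084     ]
clip [0.60694117 0.1903067  0.036     ]
clip [0.59785265 0.17935379 0.036     ]
```

View pics/crop3.png

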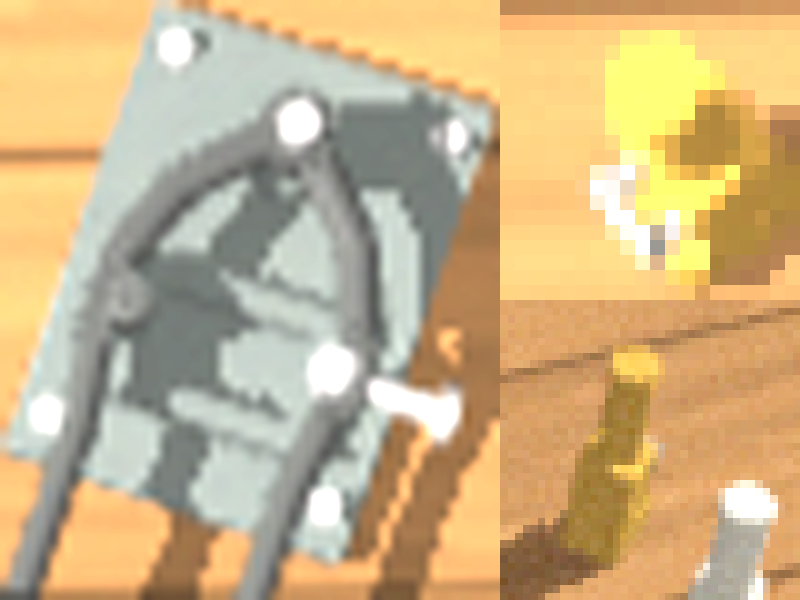

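Crop 3: the walls of the nest are visible at about (22,28) to (33,31) and (17,40) to (31,44) in crop/10 units. The clip bridge shows white at lower left of the neck. My edge fit was biased outward: sides of 105 x 138 mm against the given 100 x 135. One refinement with half-level edges and centroids, then I'll move.

```bash
cat >> m.py <<'E'
def edge(g,p,q,half=4,skip=()):
    p,q=np.array(p,float),np.array(q,float);d=(q-p)/np.linalg.norm(q-p);n=np.array([-d[1],d[0]]);pts=[]
    for s in np.linspace(.06,.94,45):
        if any(a<s<b for a,b in skip):continue
        c=p+(q-p)*s;k=np.arange(half,-half-.01,-.1) # from inside outwards (clockwise corners in image: +n is inside)
        v=map_coordinates(g[...,0],[c[1]+k*n[1],c[0]+k*n[0]],order=1)
        lo=np.median(v[:15]);hi=np.median(v[-20:]);
        if hi-lo<20: continue
        i=np.argmax(v>(lo+hi)/2);pts.append(c+n*k[i])
    pts=np.float32(pts)
    for _ in range(3):
        vx,vy,x,y=cv2.fitLine(pts,cv2.DIST_HUBER,0,.01,.01).ravel();r=np.abs((pts-[x,y])@[-vy,vx]);pts=pts[r<max(2*np.median(r),.2)]
    return np.array([x,y]),np.array([vx,vy]),np.median(r)
def tri(pt,ps):
    (o1,d1),(o2,d2)=ray("top",*pt),ray("scene",*ps)
    t=np.linalg.lstsq(np.c_[d1,-d2],o2-o1,rcond=None)[0];A=o1+t[0]*d1;B=o2+t[1]*d2;return ((A+B)/2).round(4),round(float(np.linalg.norm(A-B)),4)
def blob(m,u0,v0,u1,v1,w=None):
    k=np.zeros(m.shape);k[v0:v1,u0:u1]=1;k=k*m
    if w is not None:k=k*w
    v,u=np.indices(m.shape);return np.array([(u*k).sum(),(v*k).sum()])/k.sum(),int((k>0).sum())
E
python3 - <<'E'
from m import *
a=cv2.imread("pics/top0.png").astype(float);b=cv2.imread("pics/sc0.png").astype(float)
s=(a.max(2)-a.min(2))[...,None]
C=[(273,118),(307.2,128),(292,174),(258,162.3)];sk=[(),((.3,.9),),((.55,1),),()]
L=[edge(s,C[i],C[(i+1)%4],skip=sk[i]) for i in range(4)]
P=np.array([inter(L[i-1],L[i]) for i in range(4)]);W=np.array([onz("top",*p,.012) for p in P])
print(P.round(1).tolist(),[round(float(l[2]),2) for l in L],W[:,:2].round(4).tolist())
print("sides",[round(float(np.linalg.norm(W[i]-W[(i+1)%4])),4) for i in range(4)],"c",W.mean(0).round(4))
for i,j in((3,0),(2,1)):d=W[j]-W[i];print("yaw",np.arctan2(d[1],d[0]).round(3))
for i,j in((1,0),(2,3)):d=W[j]-W[i];print("yaw",(np.arctan2(d[1],d[0])-np.pi/2).round(3))
def white(im,t=185):return ((im.min(2)>t)).astype(float)
pt,n1=blob(white(a),284,126,292,135);ps,n2=blob(white(b,150),228,240,238,252)
print("pivot",pt,n1,ps,n2,tri(pt,ps))
def pr(u,v):return np.array([258+u/10-.5,118+v/10-.5])
for q in [(230,285),(330,312),(180,402),(310,442)]:print("wall",onz("top",*pr(*q),.024)[:2].round(4))
np.set_printoptions(linewidth=200)
print("top coupling R/B");
for v in range(135,155):print(v,' '.join("%3d/%3d"%(a[v,u,2],a[v,u,0]) for u in range(170,186)))
E
```

```text
[[273.20001220703125, 116.80000305175781], [307.29998779296875, 128.0], [292.1000061035156, 174.5], [257.29998779296875, 163.0]] [0.05, 0.16, 0.07, 0.07] [[0.6955, -0.0841], [0.6614, -0.1786], [0.5311, -0.1324], [0.565, -0.0372]]
sides [0.1005, 0.1382, 0.101, 0.1387] c [ 0.6132 -0.1081  0.012 ]
yaw -0.345
yaw -0.341
yaw -0.346
yaw -0.342
pivot [287.2 130. ] 10 [232.16666667 246.33333333] 6 (array([ 0.6462, -0.1208,  0.0509]), 0.0033)
wall [ 0.609  -0.1017]
wall [ 0.601 -0.129]
wall [ 0.5766 -0.0872]
wall [ 0.5648 -0.1225]
top coupling R/B
135 129/ 60 131/ 59 130/ 60 131/ 60 132/ 60 133/ 61 134/ 61 133/ 60 135/ 61 136/ 62 137/ 63 137/ 62 138/ 62 140/ 64 140/ 63 141/ 65
136 174/ 77 174/ 79 178/ 78 180/ 80 182/ 82 182/ 80 183/ 82 185/ 83 186/ 83 185/ 82 187/ 84 186/ 83 186/ 82 187/ 83 187/ 83 188/ 84
137 195/ 86 196/ 87 197/ 88 197/ 88 198/ 87 217/ 86 218/ 86 224/ 84 222/ 85 208/ 86 200/ 88 201/ 89 201/ 89 201/ 90 201/ 89 202/ 91
138 198/ 88 199/ 89 199/ 88 200/ 89 211/ 88 232/ 83 232/ 82 235/ 82 233/ 81 230/ 83 200/ 90 203/ 89 204/ 91 204/ 92 204/ 91 203/ 90
139 199/ 89 200/ 90 201/ 90
[... 1384 characters left out ...]
 120/ 42 120/ 42 120/ 41 130/ 46 112/ 41
150 199/ 89 200/ 89 201/ 89 201/ 90 207/115 208/164 204/185 131/104 166/159 184/ 93 144/ 48 121/ 41 119/ 42 118/ 42 122/ 43 117/ 47
151 208/ 92 208/ 92 208/ 91 210/ 93 210/ 93 213/118 221/195 104/ 99 174/108 228/ 85 236/ 85 121/ 43 119/ 43 117/ 41 118/ 46 120/ 52
152 208/ 93 208/ 93 207/ 91 209/ 93 209/ 93 209/ 95 212/128 149/ 95 236/ 93 235/ 80 236/ 84 112/ 39 118/ 49 120/ 53 119/ 53 124/ 57
153 203/ 92 202/ 90 202/ 91 203/ 90 203/ 91 203/ 90 202/ 90 191/ 91 200/ 79 187/ 63 160/ 55 115/ 45 117/ 53 116/ 53 120/ 55 181/ 82
154 197/ 87 197/ 88 197/ 88 195/ 87 197/ 88 195/ 88 196/ 88 196/ 87 189/ 83 184/ 75 148/ 60 179/ 80 178/ 80 178/ 79 178/ 79 185/ 84
```

The pivot and base-edge estimates put the nest at about (0.590,-0.1005), yaw -0.344. The coupling axis is at about (0.617,0.173) with its clip direction at about 136°. The clip's distance from the axis comes out at 19 mm, as it should. Moving over the coupling.

Call:
servo_tool:
  commands: "63.7 -51.6 6.5 -0.44 1; 63.7 -51.6 6.5 -0.44 1; 63.7 -51.6 6.5 -0.44 1; 63.7 -51.6 6.5 -0.44 1; 63.7 -51.6 6.5 -0.44 1; 63.7 -51.6 6.5 -0.44 1; 63.7 -51.6 6.5 -0.44 1; 63.7 -51.6 6.5 -0.44 1; 63.7 -51.6 6.5 -0.44 1; 63.7 -51.6 6.5 -0.44 0.2"

```text
clock: 0.93
position: [0.4139, -0.1754, 0.1981]
ee_rot: [-0.0, 0.92, 0.392, -0.0]
contact_force: [1.2, -0.5, -1.0]
width: 0.0754
```

```bash
cat >> h.py <<'E'
def go(x,y,z,theta=None,pr=True):
    "tool-axis shifts (cm) and twist to a world TCP target"
    s=monitor.get_state();q=s["ee_rot"];th=2*np.arctan2(q[2],q[1]);p=s["position"];d=np.array([x,y,z])-p
    tx=np.array([np.cos(th),np.sin(th)]);ty=np.array([np.sin(th),-np.cos(th)]);tw=0 if theta is None else (th-theta+np.pi)%(2*np.pi)-np.pi
    r=(d[:2]@tx*100,d[:2]@ty*100,-d[2]*100,tw)
    if pr:print("pos",p.round(4),"th",round(th,4),"F",np.round(s["contact_force"],1),"w",round(s["width"],4),"t",round(s["clock"],2),"-> shift",np.round(r,2))
    return r
E
python3 - <<'E'
from h import *
print(monitor.get_state()["qpos"].round(2));go(.617,.1727,.155,.805)
E
```

```text
[-0.56  0.11  1.81 -0.    1.22  0.21]
pos [ 0.4139 -0.1754  0.1981] th 0.8055 F [ 1.2 -0.5 -1. ] w 0.0754 t 0.93 -> shift [39.17 -9.46  4.31  0.  ]
```

Call:
servo_tool:
  commands: "38.9 -9.3 4.3 0 0.2; 38.9 -9.3 4.3 0 0.2; 38.9 -9.3 4.3 0 0.2; 38.9 -9.3 4.3 0 0.2; 38.9 -9.3 4.3 0 0.2; 38.9 -9.3 4.3 0 0.2; 38.9 -9.3 4.3 0 0.2; 38.9 -9.3 4.3 0 0.2; 38.9 -9.3 4.3 0 0.2; 38.9 -9.3 4.3 0 0.2"

```text
clock: 1.77
position: [0.617, 0.1714, 0.1541]
ee_rot: [-0.001, 0.92, 0.393, 0.0]
contact_force: [0.5, -0.1, 0.4]
width: 0.0511
```

```bash
python3 - <<'E'
from h import *
go(.617,.1727,.052,.805)
a=snap("top","top1");b=snap("scene","sc1")
# where tip midpoint & coupling project
for z in(.155,):print("tcp proj",proj("top",monitor.get_state()["position"]),proj("scene",monitor.get_state()["position"]))
A=cv2.resize(a[105:175,140:220],(560,490),interpolation=cv2.INTER_CUBIC)
B=cv2.resize(b[150:246,310:400],(560,600),interpolation=cv2.INTER_CUBIC)
o=np.zeros((600,800,3),np.uint8);o[:350,:400]=cv2.resize(A,(400,350));o[:428,400:]=cv2.resize(B,(400,428));cv2.imwrite("pics/c4.png",o)
E
```

```text
pos [0.617  0.1714 0.1541] th 0.8077 F [ 0.5 -0.1  0.4] w 0.0511 t 1.77 -> shift [ 0.09 -0.09 10.21  0.  ]
tcp proj [171.59956397 133.05942738] [343.19728081 182.13408794]
```

View pics/c4.png

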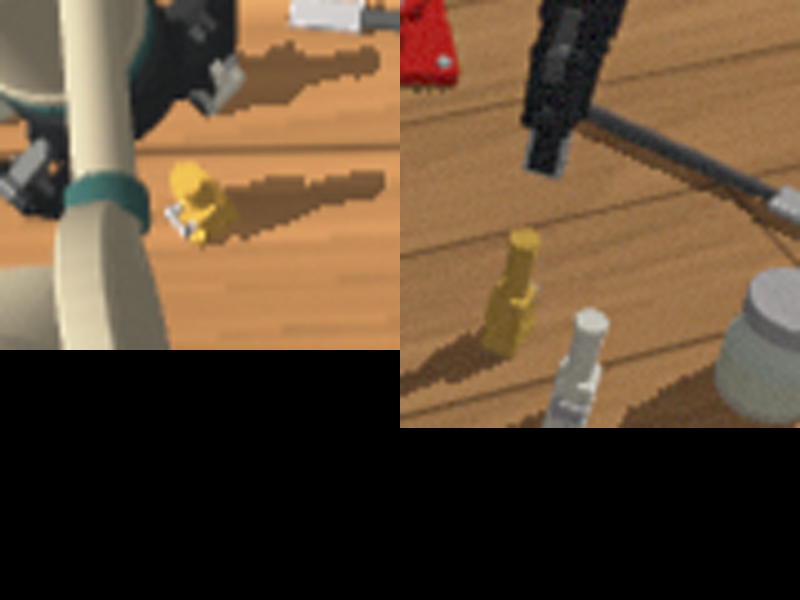

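Fingers straddle the coupling correctly: the finger tips are at scene (342,188) and the neck top at (337,203). Going down, then gripping gently.

Call:
servo_tool:
  commands: "0.1 -0.1 4 0 0.2; 0.1 -0.1 7.5 0 0.2; 0.1 -0.1 10.2 0 0.2; 0.1 -0.1 10.2 0 0.2; 0.1 -0.1 10.2 0 -0.4; 0.1 -0.1 10.2 0 -0.8; 0.1 -0.1 10.2 0 -1; 0.1 -0.1 10.2 0 -1; 0.1 -0.1 10.2 0 -1; 0.1 -0.1 10.2 0 -1"
  newtons: 30

```text
clock: 2.7
position: [0.6175, 0.1691, 0.0558]
ee_rot: [0.001, 0.92, 0.392, 0.002]
contact_force: [-0.0, -1.0, 6.4]
width: 0.0149
```

```bash
python3 - <<'E'
from m import *
go(.617,.1727,.052,.805)
o=proj("top",[.617,.1727,.084]);print(o)
N0=onz("top",176.6,139.9,.084);S0=onz("scene",337.5,203.1,.084)
print("top neck",N0,"scene neck",S0,tri((176.6,139.9),(337.5,203.1)))
print("top piv",onz("top",287.2,130,.0495),"scene piv",onz("scene",232.2,246.3,.0495))
a=snap("top","top2");b=snap("scene","sc2");b0=cv2.imread("pics/sc0.png")
o=np.zeros((400,800,3),np.uint8)
o[:,:400]=cv2.resize(b0[190:240,320:370],(400,400),interpolation=cv2.INTER_NEAREST);o[:,400:]=cv2.resize(b[190:240,320:370],(400,400),interpolation=cv2.INTER_NEAREST)
cv2.imwrite("pics/c5.png",o)
E
```

```text
pos [0.6175 0.1691 0.0558] th 0.8059 F [-0.  -1.   6.4] w 0.0149 t 2.7 -> shift [ 0.22 -0.29  0.38  0.  ]
[176.62354095 139.90625287]
top neck [0.61701789 0.17276168 0.084     ] scene neck [0.61620864 0.16911477 0.084     ] (array([0.6163, 0.1711, 0.0838]), 0.0035)
top piv [ 0.64699253 -0.11936867  0.0495    ] scene piv [ 0.64445265 -0.1219895   0.0495    ]
```

View pics/c5.png

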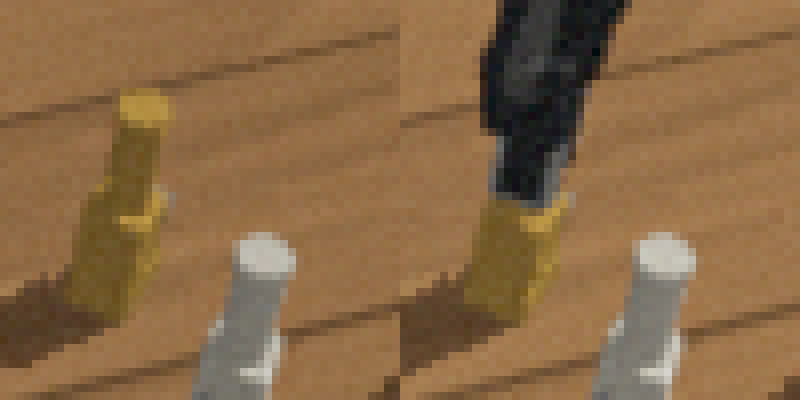

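The grip holds (width 15 mm on the 16 mm neck), and the coupling's orientation is unchanged. Lifting.

Call:
servo_tool:
  commands: "0 0 -1 0 -1; 0 0 -3 0 -1; 0 0 -6 0 -1; 0 0 -9 0 -1; 0 0 -11 0 -1; 0 0 -11 0 -1; 0 0 -11 0 -1"

```text
clock: 3.38
position: [0.6161, 0.1692, 0.1646]
ee_rot: [0.0, 0.92, 0.392, 0.001]
contact_force: [-0.9, 0.2, -2.9]
width: 0.015
```

```bash
python3 - <<'E'
from h import *
go(.588,-.1059,.16,-.341)
E
```

```text
pos [0.6161 0.1692 0.1646] th 0.8059 F [-0.9  0.2 -2.9] w 0.015 t 3.38 -> shift [-21.79  17.02   0.46   1.15]
```

Call:
servo_tool:
  commands: "-21.8 17 0 1.147 -1; -21.8 17 0 1.147 -1; -21.8 17 0 1.147 -1; -21.8 17 0 1.147 -1; -21.8 17 0 1.147 -1; -21.8 17 0 1.147 -1; -21.8 17 0 1.147 -1; -21.8 17 0 1.147 -1; -21.8 17 0 1.147 -1; -21.8 17 0 1.147 -1"

```text
clock: 4.22
position: [0.5856, -0.1064, 0.1608]
ee_rot: [-0.0, 0.985, -0.172, -0.003]
contact_force: [-0.5, 0.1, -3.0]
width: 0.0148
```

```bash
python3 - <<'E'
from h import *
go(.588,-.1059,.16,-.3435)
a=snap("top","top3");b=snap("scene","sc3")
p=monitor.get_state()["position"]
print(proj("scene",p),proj("top",p))
A=cv2.resize(a[105:180,235:315],(400,375),interpolation=cv2.INTER_CUBIC)
B=cv2.resize(b[175:275,190:270],(400,500),interpolation=cv2.INTER_CUBIC)
o=np.zeros((500,800,3),np.uint8);o[:375,:400]=A;o[:500,400:]=B;cv2.imwrite("pics/c6.png",o)
E
```

```text
pos [ 0.5856 -0.1064  0.1608] th -0.3458 F [-0.5  0.1 -3. ] w 0.0148 t 4.22 -> shift [ 0.21 -0.12  0.08 -0.  ]
[230.90336603 194.14185207] [285.4959016  142.59760691]
```

View pics/c6.png

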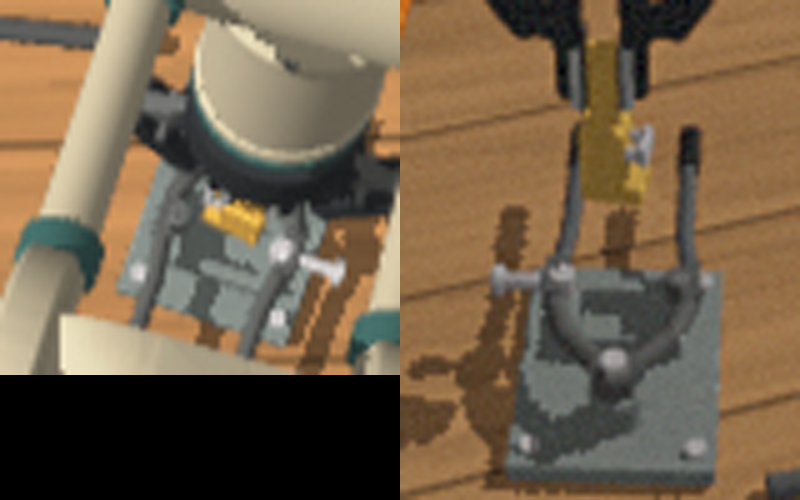

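c6 shows the coupling upright above the nest with its clip towards the left (+y) jaw. It looks over-rotated by several degrees: the lit side strip is at scene (312-316,198-214). I'll measure the yaw from pixels.

```bash
python3 - <<'E'
from m import *
a=cv2.imread("pics/top3.png").astype(int);b=cv2.imread("pics/sc3.png").astype(int)
for v in range(197,217):print(v,' '.join("%3d"%b[v,u,2]+"/%3d"%b[v,u,0] for u in range(225,243)))
print("top")
for v in range(142,156):print(v,' '.join("%3d"%a[v,u,2]+"/%3d"%a[v,u,0] for u in range(272,292)))
E
```

```text
197 148/ 78 111/ 51 169/ 58 119/ 39 118/ 45 118/ 46 114/ 44 113/ 46 110/ 41 148/ 70 159/ 78 148/ 76 153/ 76 154/ 76 151/ 69 152/ 74 151/ 75 152/ 75
198 158/ 74 138/ 55 135/ 50 113/ 43 114/ 45 114/ 36 110/ 37 108/ 37 122/ 45 178/ 69 196/ 74 148/ 58 150/ 70 149/ 68 147/ 64 145/ 60 149/ 71 146/ 64
199 110/ 54 108/ 46 109/ 41 108/ 27 118/ 41 114/ 39 113/ 42 109/ 30 126/ 46 167/ 61 185/ 65 158/ 62 145/ 67 149/ 72 151/ 84 149/ 71 153/ 77 149/ 69
200  70/ 37 111/ 40 116/ 47 109/ 40 113/ 36 116/ 41 117/ 45 144/ 52 175/ 65 182/ 66 177/ 67 162/ 88 149/ 90 146/ 95 157/147 150/110 149/ 70 148/ 70
201  71/ 33 118/ 41 117/ 36 116/ 40 118/ 51 109/ 40 113/ 50 132/ 41 186/ 70 194/ 70 158/ 70 144/114 135/126 112/104 155/154 152/130 145/ 73 149/ 67
202  70/ 33 121/ 44 113/ 33 112/ 38 108/ 38 110/ 40 109/ 37 116/ 43 142/ 51 162/ 56 156/ 59 117/ 87 106/108 127/126 167/168 144/126 143/ 68 143/ 70
203  71/ 37 113/ 33 119/ 44 113/ 40 109/ 39 112/ 38 113/ 38 116/ 45 115/ 40 135/ 44 162/ 64 139/ 80 117/101 154/153 159/159 139/122 138/ 68 143/ 69
204  57/ 27 116/ 34 120/ 44 113/ 40 115/ 35 109/ 35 114/ 41 114/
[... 3459 characters left out ...]
/ 56 110/ 88 114/115 130/134 139/141 135/137
152  77/ 79  80/ 82  80/ 82  80/ 82  80/ 83  79/ 81  80/ 82  83/ 85 131/126 146/125 161/108 180/ 78 190/ 65 215/ 72 134/ 68 128/129 130/132 135/138 164/165 162/160
153  80/ 81  80/ 81  78/ 82  79/ 82  81/ 83  80/ 83  80/ 82  83/ 86 136/139 135/138 139/135 148/127 167/ 91 198/ 69 128/105 135/139 137/140 167/166 200/195 200/193
154  80/ 81  79/ 81  80/ 82  78/ 82  80/ 82  81/ 84  79/ 80  84/ 85 137/138 137/139 135/139 138/141 144/131 154/126 134/133 135/139 140/143 206/201 207/203 216/210
155  80/ 82  80/ 81  80/ 82  81/ 83  82/ 84  81/ 83  80/ 82  83/ 85 139/140 138/141 137/140 136/140 139/141 138/140 136/140 138/139 148/150 203/196 206/201 225/221
```

Both views agree that the coupling is about 8° over-rotated: the foot edge slope is 0.49 against 0.33 for the base edge. Correcting the yaw and re-measuring.

Call:
servo_tool:
  commands: "0.2 -0.1 0 -0.07 -1; 0.2 -0.1 0 -0.14 -1; 0.2 -0.1 0 -0.14 -1; 0.2 -0.1 0 -0.14 -1; 0.2 -0.1 0 -0.14 -1"

```text
clock: 4.73
position: [0.5895, -0.1052, 0.1629]
ee_rot: [-0.0, 0.995, -0.1, -0.0]
contact_force: [-0.6, -0.1, -3.0]
width: 0.015
```

```bash
cat > foot.py <<'E'
from m import *
import sys
a=snap("top",sys.argv[1]).astype(int);s=monitor.get_state();p=s["position"];zb=p[2]-.0558
u0,v0=proj("top",[p[0],p[1],zb]);y=(a[...,2]-a[...,0]);m=((y>75)&(a[...,2]>110)).astype(np.uint8)
n,l,st,c=cv2.connectedComponentsWithStats(m);best=min((i for i in range(1,n) if 20<st[i,4]<150),key=lambda i:np.hypot(*(c[i]-[u0,v0])))
print("blob",st[best].tolist(),"axis proj",u0.round(1),v0.round(1))
pts=[]
for u in range(st[best,0]+1,st[best,0]+st[best,2]-1):
    col=np.where(l[:,u]==best)[0].max();hi=np.median(y[col-3:col-1,u]);
    for v in range(col-1,col+4):
        if y[v,u]>=hi/2>y[v+1,u]:pts.append((u,v+(y[v,u]-hi/2)/(y[v,u]-y[v+1,u])));break
pts=np.array(pts);print(pts.round(2).tolist())
W=np.float32([onz("top",*q,zb)[:2] for q in pts]);vx,vy,x,yy=cv2.fitLine(W,cv2.DIST_HUBER,0,.01,.01).ravel()
if vy<0:vx,vy=-vx,-vy
yaw=np.arctan2(vy,vx)-np.pi/2;r=(W-[x,yy])@[-vy,vx]
ex=np.array([vy,-vx]);print("foot yaw",yaw.round(3),"res mm",(np.abs(r).max()*1e3).round(2),"dist edge->TCP along coupling x (want 11mm):",((p[:2]-[x,yy])@ex*1e3).round(2))
e=[(W[i]-p[:2])@[vx,vy]*1e3 for i in(0,-1)];print("ends along y",np.round(e,1));go(.588,-.1059,.12,None)
E
python3 foot.py top4
```

```text
blob [275, 144, 13, 8, 61] axis proj 283.9 146.2
[[276.0, 148.71], [277.0, 148.81], [278.0, 149.32], [279.0, 149.49], [280.0, 149.72], [281.0, 149.85], [282.0, 150.43], [283.0, 150.66], [284.0, 151.43], [285.0, 151.43], [286.0, 150.26]]
foot yaw -0.334 res mm 3.65 dist edge->TCP along coupling x (want 11mm): 11.92
ends along y [17.1 -8.2]
pos [ 0.5895 -0.1053  0.1631] th -0.2009 F [ 1.  -0.4 -3.1] w 0.0153 t 4.78 -> shift [-0.14  0.09  4.31  0.  ]
```

Yaw is now -0.334 against the target -0.344, and in the top view the foot sits at the nest's place. Descending in stages.

Call:
servo_tool:
  commands: "0 0 2 0.01 -1; 0 0 4 0.01 -1; 0 0 5 0.01 -1; 0 0 6 0.01 -1; 0 0 6.8 0.01 -1; 0 0 7.5 0.01 -1; 0 0 7.5 0.01 -1"

```text
clock: 5.37
position: [0.5891, -0.1055, 0.0871]
ee_rot: [-0.0, 0.994, -0.105, -0.001]
contact_force: [-0.3, -0.6, -1.5]
width: 0.0151
```

```bash
python3 - <<'E'
from h import *
go(.5896,-.105,.0678)
E
```

```text
pos [ 0.5891 -0.1055  0.0871] th -0.2113 F [-0.3 -0.6 -1.5] w 0.0151 t 5.37 -> shift [ 0.04 -0.06  1.93  0.  ]
```

Call:
servo_tool:
  commands: "0.05 -0.05 0.3 0 -1; 0.05 -0.05 0.6 0 -1; 0.05 -0.05 0.9 0 -1; 0.05 -0.05 1.1 0 -1; 0.05 -0.05 1.1 0 -1"

```text
clock: 5.78
position: [0.5901, -0.1052, 0.0771]
ee_rot: [0.0, 0.994, -0.105, -0.0]
contact_force: [0.2, 0.3, -2.5]
width: 0.0151
```

```bash
python3 - <<'E'
from h import *
go(.5896,-.105,.0678)
E
```

```text
pos [ 0.5901 -0.1052  0.0771] th -0.2112 F [ 0.2  0.3 -2.5] w 0.0151 t 5.78 -> shift [-0.05 -0.01  0.93  0.  ]
```

No contact force, and the underside should already be below the wall tops. Continuing slowly.

Call:
servo_tool:
  commands: "0 0 0.2 0 -1; 0 0 0.4 0 -1; 0 0 0.6 0 -1; 0 0 0.6 0 -1; 0 0 0.6 0 -1"

```text
clock: 6.2
position: [0.5902, -0.1053, 0.0712]
ee_rot: [0.0, 0.994, -0.105, -0.0]
contact_force: [-0.5, -0.4, -2.3]
width: 0.0149
```

Call:
servo_tool:
  commands: "0 0 0.15 0 -1; 0 0 0.3 0 -1; 0 0 0.3 0 -1; 0 0 0.3 0 -1"

```text
clock: 6.53
position: [0.5902, -0.1053, 0.0683]
ee_rot: [0.0, 0.994, -0.105, -0.0]
contact_force: [0.5, -0.8, -2.1]
width: 0.015
```

Call:
servo_tool:
  commands: "0 0 0.1 0 -1; 0 0 0.1 0 -1; 0 0 0.1 0 -1"

```text
clock: 6.78
position: [0.5906, -0.1054, 0.0678]
ee_rot: [0.0, 0.994, -0.105, 0.0]
contact_force: [-0.9, 1.1, 0.7]
width: 0.015
```

Call:
servo_tool:
  commands: "0 0 0.1 0 -1; 0 0 0.1 0 -1; 0 0 0.1 0 -1"

```text
clock: 7.03
position: [0.5908, -0.1054, 0.0678]
ee_rot: [0.0, 0.994, -0.105, 0.001]
contact_force: [-2.7, 0.5, 6.6]
width: 0.0152
```

Floor contact at TCP z 0.0678, exactly as predicted, so it is seated. Releasing and rising.

Call:
servo_tool:
  commands: "0 0 -0.1 0 -1; 0 0 -0.1 0 -0.5; 0 0 -0.1 0 -0.2; 0 0 -0.1 0 0; 0 0 -0.1 0 0; 0 0 -3 0 0; 0 0 -6 0 0.5; 0 0 -9 0 1; 0 0 -9 0 1"

```text
clock: 7.78
position: [0.5942, -0.1064, 0.1626]
ee_rot: [0.001, 0.994, -0.105, 0.006]
contact_force: [1.3, -0.0, 1.5]
width: 0.0771
```

```bash
python3 - <<'E'
from h import *
# squeeze spot: nest + press x * -0.062
n=np.array([.5903,-.1006]);ex=np.array([.9416,-.3368]);t=n-.062*ex;print(t)
go(t[0],t[1],.12,-.3435)
E
```

```text
[ 0.5319208 -0.0797184]
pos [ 0.5942 -0.1064  0.1626] th -0.2111 F [ 1.3 -0.   1.5] w 0.0771 t 7.78 -> shift [-6.65 -1.3   4.26  0.13]
```

Call:
servo_tool:
  commands: "-6.6 -1.3 0 0.13 1; -6.6 -1.3 0 0.13 1; -6.6 -1.3 0 0.13 1; -6.6 -1.3 0 0.13 1; -6.6 -1.3 0 0.13 1"

```text
clock: 8.2
position: [0.5293, -0.079, 0.1565]
ee_rot: [0.0, 0.986, -0.17, 0.001]
contact_force: [0.4, 0.0, 0.4]
width: 0.0857
```

```bash
python3 - <<'E'
from h import *
go(.5319,-.0797,.016,-.3435)
a=snap("top","top5");b=snap("scene","sc5")
p=monitor.get_state()["position"];print(proj("scene",p),proj("top",p),proj("top",[.5319,-.0797,.042]))
A=cv2.resize(a[105:195,235:315],(400,450),interpolation=cv2.INTER_CUBIC)
B=cv2.resize(b[165:275,190:270],(400,550),interpolation=cv2.INTER_CUBIC)
o=np.zeros((550,800,3),np.uint8);o[:450,:400]=A;o[:550,400:]=B;cv2.imwrite("pics/c7.png",o)
E
```

```text
pos [ 0.5293 -0.079   0.1565] th -0.3409 F [0.4 0.  0.4] w 0.0857 t 8.2 -> shift [ 0.27 -0.03 14.05  0.  ]
[234.99503556 179.27968444] [275.04580734 166.2461809 ] [273.37796244 172.84431521]
```

View pics/c7.png

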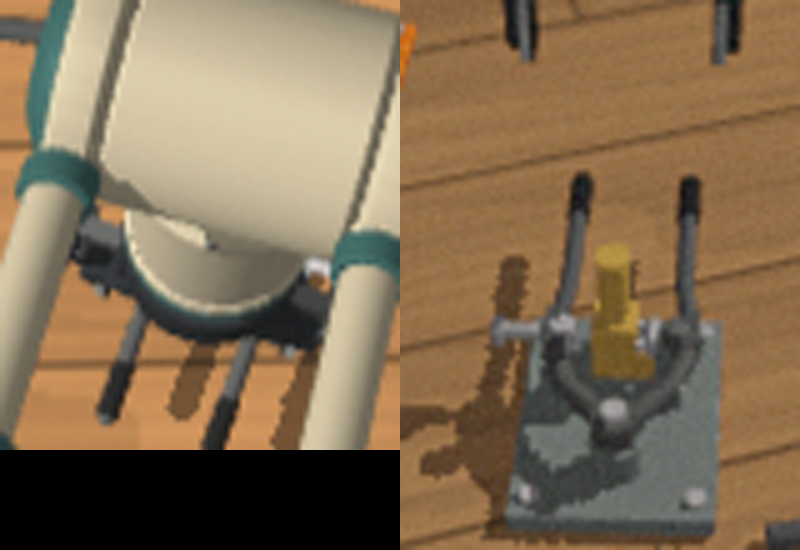

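c7 shows the coupling standing in the nest (neck top at scene (312,217)) with its clip facing the left jaw and the jaws clear. Before descending I'll check the bar positions against the open fingers.

```bash
python3 - <<'E'
from m import *
n=np.array([.5903,-.1006]);ex=np.array([.9416,-.3368]);ey=np.array([.3368,.9416])
a=cv2.imread("pics/top5.png").astype(int);b=cv2.imread("pics/sc5.png").astype(int)
def rel(p):d=p[:2]-n;return (np.array([d@ex,d@ey])*1e3).round(1)
S=(a.max(2)-a.min(2))
for v in(172,174,176,178):
    us=[u for u in range(254,292) if S[v,u]<30];print(v,us,[rel(onz("top",u,v,.042)).tolist() for u in us])
T=(b.max(2)-b.min(2))
for v in(206,209,212,215):
    us=[u for u in range(215,255) if T[v,u]<30 and b[v,u].max()<140];print(v,us,[rel(onz("scene",u,v,.042)).tolist() for u in us])
E
```

```text
172 [260, 261, 262, 263, 271, 272, 273, 274, 275, 276, 277, 278, 279, 280, 281, 282, 283, 284, 285, 286, 287, 288, 289, 290, 291] [[-71.3, 34.8], [-70.5, 32.2], [-69.6, 29.7], [-68.7, 27.1], [-61.9, 6.8], [-61.0, 4.2], [-60.2, 1.7], [-59.3, -0.8], [-58.5, -3.4], [-57.6, -5.9], [-56.8, -8.5], [-55.9, -11.0], [-55.0, -13.6], [-54.2, -16.1], [-53.3, -18.6], [-52.5, -21.2], [-51.6, -23.7], [-50.8, -26.3], [-49.9, -28.8], [-49.0, -31.4], [-48.2, -33.9], [-47.3, -36.4], [-46.5, -39.0], [-45.6, -41.5], [-44.8, -44.1]]
174 [259, 260, 261, 262, 283, 284, 285, 291] [[-77.3, 35.6], [-76.5, 33.0], [-75.6, 30.5], [-74.7, 27.9], [-56.8, -25.4], [-55.9, -28.0], [-55.1, -30.5], [-49.9, -45.7]]
176 [259, 260, 261, 282, 283, 284, 285] [[-82.5, 33.8], [-81.6, 31.3], [-80.7, 28.8], [-62.8, -24.6], [-61.9, -27.1], [-61.1, -29.7], [-60.2, -32.2]]
178 [258, 259, 260, 261, 281, 282, 283, 284] [[-88.4, 34.6], [-87.6, 32.1], [-86.7, 29.6], [-85.9, 27.0], [-68.8, -23.7], [-67.9, -26.3], [-67.1, -28.8], [-66.2, -31.3]]
206 [224, 225, 226, 227, 246, 247, 248, 249] [[-91.1, -33.8], [-91.2, -31.1], [-91.3, -28.4], [-91.4, -25.7], [-93.2, 25.7], [-93.3, 28.4], [-93.4, 31.1], [-93.4, 33.8]]
209 [224, 225, 226, 246, 247, 248, 249] [[-79.3, -32.8], [-79.4, -30.1], [-79.5, -27.5], [-81.3, 26.1], [-81.4, 28.8], [-81.4, 31.5], [-81.5, 34.1]]
212 [224, 225, 226, 246, 247, 248] [[-67.6, -31.9], [-67.7, -29.2], [-67.8, -26.6], [-69.6, 26.5], [-69.7, 29.2], [-69.8, 31.8]]
215 [223, 224, 225, 246, 247, 248] [[-56.1, -33.6], [-56.2, -30.9], [-56.3, -28.3], [-58.1, 26.9], [-58.2, 29.5], [-58.3, 32.2]]
```

Bars measured at y = +30 and -29 mm, about 70 mm over the outsides, centred on the TCP line. Descending with the gripper fully open.

Call:
servo_tool:
  commands: "0.2 0 3 0 1; 0.2 0 6 0 1; 0.2 0 8 0 1; 0.2 0 10 0 1; 0.2 0 11 0 1; 0.2 0 12 0 1; 0.2 0 13 0 1; 0.2 0 13.8 0 1; 0.2 0 13.8 0 1"
  newtons: 20

```text
clock: 9.05
position: [0.5299, -0.0793, 0.0172]
ee_rot: [-0.0, 0.985, -0.17, -0.001]
contact_force: [-0.6, 0.2, 0.8]
width: 0.0851
```

```bash
python3 - <<'E'
from h import *
go(.5319,-.0797,.018,-.3435)
E
```

```text
pos [ 0.5299 -0.0793  0.0172] th -0.3413 F [-0.6  0.2  0.8] w 0.0851 t 9.05 -> shift [ 0.2  -0.03 -0.08  0.  ]
```

Call:
servo_tool:
  commands: "0 0 0 0 0.9; 0 0 0 0 0.8; 0 0 0 0 0.75; 0 0 0 0 0.7; 0 0 0 0 0.7; 0 0 0 0 0.7"
  newtons: 20

```text
clock: 9.55
position: [0.5306, -0.0795, 0.0188]
ee_rot: [0.0, 0.985, -0.17, 0.0]
contact_force: [0.2, 0.1, 0.4]
width: 0.0727
```

Call:
servo_tool:
  commands: "0 0 0 0 0.67; 0 0 0 0 0.64; 0 0 0 0 0.61; 0 0 0 0 0.58; 0 0 0 0 0.55; 0 0 0 0 0.52; 0 0 0 0 0.49; 0 0 0 0 0.46; 0 0 0 0 0.46; 0 0 0 0 0.46"

```text
clock: 10.38
position: [0.5304, -0.0794, 0.0183]
ee_rot: [0.0, 0.985, -0.17, 0.0]
contact_force: [0.2, 0.6, -0.8]
width: 0.0621
```

Call:
servo_tool:
  commands: "0 0 0 0 0.44; 0 0 0 0 0.42; 0 0 0 0 0.40; 0 0 0 0 0.38; 0 0 0 0 0.36; 0 0 0 0 0.34; 0 0 0 0 0.32; 0 0 0 0 0.32; 0 0 0 0 0.32"

```text
clock: 11.13
position: [0.5304, -0.0793, 0.0184]
ee_rot: [-0.0, 0.985, -0.17, 0.0]
contact_force: [0.5, 2.0, 0.6]
width: 0.0564
```

Call:
servo_tool:
  commands: "0 0 0 0 0.305; 0 0 0 0 0.29; 0 0 0 0 0.275; 0 0 0 0 0.26; 0 0 0 0 0.245; 0 0 0 0 0.23; 0 0 0 0 0.22; 0 0 0 0 0.22; 0 0 0 0 0.22"

```text
clock: 11.88
position: [0.5303, -0.0794, 0.0183]
ee_rot: [0.0, 0.985, -0.17, -0.0]
contact_force: [0.3, 1.4, 0.8]
width: 0.0524
```

Call:
servo_tool:
  commands: "0 0 0 0 0.21; 0 0 0 0 0.20; 0 0 0 0 0.19; 0 0 0 0 0.18; 0 0 0 0 0.17; 0 0 0 0 0.17; 0 0 0 0 0.17"

```text
clock: 12.47
position: [0.5304, -0.0794, 0.0183]
ee_rot: [0.0, 0.985, -0.17, -0.0]
contact_force: [0.3, 2.5, 1.1]
width: 0.0502
```

Call:
servo_tool:
  commands: "0 0 0 0 0.16; 0 0 0 0 0.15; 0 0 0 0 0.14; 0 0 0 0 0.13; 0 0 0 0 0.12; 0 0 0 0 0.12; 0 0 0 0 0.12"

```text
clock: 13.05
position: [0.5304, -0.0794, 0.0184]
ee_rot: [0.0, 0.985, -0.17, 0.0]
contact_force: [-1.4, 1.0, 1.3]
width: 0.0477
```

Call:
servo_tool:
  commands: "0 0 0 0 0.11; 0 0 0 0 0.10; 0 0 0 0 0.09; 0 0 0 0 0.08; 0 0 0 0 0.07; 0 0 0 0 0.07; 0 0 0 0 0.07"

```text
clock: 13.63
position: [0.5304, -0.0794, 0.0184]
ee_rot: [0.0, 0.985, -0.17, 0.0]
contact_force: [-1.7, 2.7, 1.1]
width: 0.0457
```

Call:
servo_tool:
  commands: "0 0 0 0 0.06; 0 0 0 0 0.05; 0 0 0 0 0.04; 0 0 0 0 0.03; 0 0 0 0 0.02; 0 0 0 0 0.02; 0 0 0 0 0.02"

```text
clock: 14.22
position: [0.5303, -0.0795, 0.0185]
ee_rot: [0.0, 0.985, -0.17, -0.0]
contact_force: [-1.4, 1.2, 5.0]
width: 0.0437
```

Fz is rising to 5 N, so the jaws may be on the clip. Smaller steps now.

Call:
servo_tool:
  commands: "0 0 0 0 0.012; 0 0 0 0 0.004; 0 0 0 0 -0.004; 0 0 0 0 -0.012; 0 0 0 0 -0.012; 0 0 0 0 -0.012"

```text
clock: 14.72
position: [0.5302, -0.0796, 0.0187]
ee_rot: [0.0, 0.986, -0.17, -0.0]
contact_force: [-3.7, 0.9, 6.5]
width: 0.0425
```

```bash
python3 - <<'E'
from h import *
s=monitor.get_state();print(s["effort"].round(2),s["moment"].round(2))
b=snap("scene","sc6");a=snap("top","top6")
o=cv2.resize(b[180:260,200:280],(800-160,600),interpolation=cv2.INTER_CUBIC);cv2.imwrite("pics/c8.png",o)
E
```

```text
[ -0.47 -39.52 -16.9   -0.07  -0.9    0.06] [0.21 0.36 0.06]
```

View pics/c8.png

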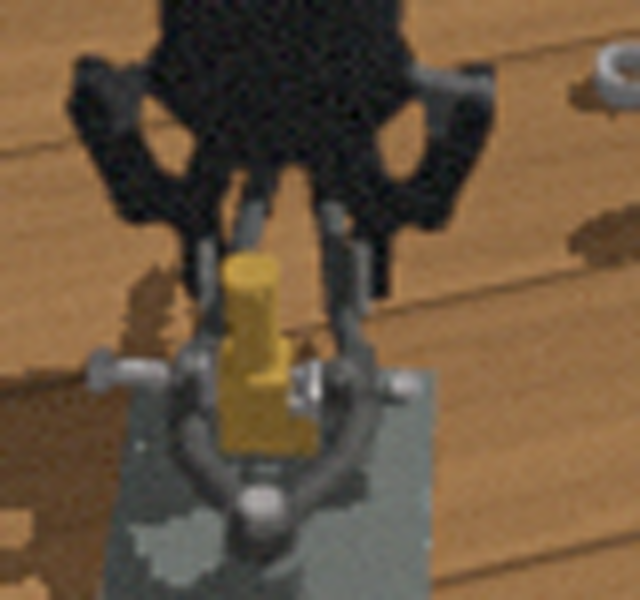

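c8 shows both jaws closing on the coupling (clip at about (238,231), screw side at the flat). Continuing in fine steps and watching width against command.

Call:
servo_tool:
  commands: "0 0 0 0 -0.02; 0 0 0 0 -0.028; 0 0 0 0 -0.036; 0 0 0 0 -0.044; 0 0 0 0 -0.052; 0 0 0 0 -0.052; 0 0 0 0 -0.052"

```text
clock: 15.4
position: [0.5301, -0.0796, 0.0189]
ee_rot: [0.0, 0.986, -0.17, -0.0]
contact_force: [-3.6, 1.2, 7.7]
width: 0.0406
```

Call:
servo_tool:
  commands: "0 0 0 0 -0.06; 0 0 0 0 -0.068; 0 0 0 0 -0.076; 0 0 0 0 -0.084; 0 0 0 0 -0.092; 0 0 0 0 -0.092; 0 0 0 0 -0.092"

```text
clock: 15.98
position: [0.5299, -0.0795, 0.019]
ee_rot: [0.0, 0.986, -0.17, -0.0]
contact_force: [-3.5, 2.1, 9.5]
width: 0.0388
```

Call:
servo_tool:
  commands: "0 0 0 0 -0.1; 0 0 0 0 -0.108; 0 0 0 0 -0.116; 0 0 0 0 -0.124; 0 0 0 0 -0.124; 0 0 0 0 -0.124"

```text
clock: 16.48
position: [0.5298, -0.0794, 0.0191]
ee_rot: [0.0, 0.986, -0.17, -0.0]
contact_force: [-4.7, 2.4, 11.3]
width: 0.0372
```

Call:
servo_tool:
  commands: "0 0 0 0 -0.132; 0 0 0 0 -0.14; 0 0 0 0 -0.148; 0 0 0 0 -0.156; 0 0 0 0 -0.156; 0 0 0 0 -0.156"

```text
clock: 16.98
position: [0.5299, -0.0796, 0.0188]
ee_rot: [0.0, 0.986, -0.17, -0.0]
contact_force: [-3.8, 0.4, 7.6]
width: 0.0361
```

Past the force peak (Fz 11.3 to 7.6). Continuing slowly to the snap.

Call:
servo_tool:
  commands: "0 0 0 0 -0.162; 0 0 0 0 -0.168; 0 0 0 0 -0.174; 0 0 0 0 -0.18; 0 0 0 0 -0.18"

```text
clock: 17.4
position: [0.5304, -0.0798, 0.0181]
ee_rot: [0.0, 0.985, -0.17, 0.0]
contact_force: [-1.3, 0.1, 1.1]
width: 0.0351
```

Call:
servo_tool:
  commands: "0 0 0 0 -0.186; 0 0 0 0 -0.192; 0 0 0 0 -0.198; 0 0 0 0 -0.198"

```text
clock: 17.73
position: [0.5303, -0.0797, 0.0182]
ee_rot: [0.0, 0.985, -0.17, -0.0]
contact_force: [-1.5, -1.0, 0.8]
width: 0.0344
```

The force has dropped to zero at a width of 35 mm, so the clip has given. Checking by picture before opening.

```bash
python3 - <<'E'
from h import *
b=snap("scene","sc7");b6=cv2.imread("pics/sc6.png")
o=np.hstack([cv2.resize(x[210:245,220:255],(400,400),interpolation=cv2.INTER_NEAREST) for x in(b6,b)]);cv2.imwrite("pics/c9.png",o)
E
```

```text
(no output)
```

View pics/c9.png

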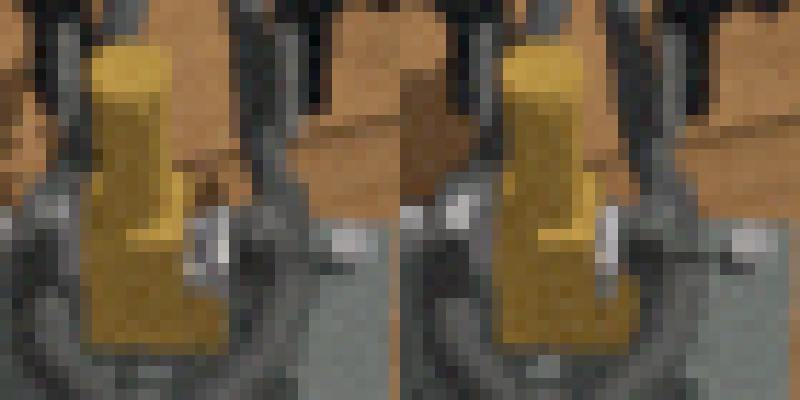

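Before, the bridge stood out about 4 px. Now only about 2 px (4-5 mm) shows, which matches the home position. Letting go.

Call:
servo_tool:
  commands: "0 0 0 0 0; 0 0 0 0 0.5; 0 0 0 0 1; 0 0 0 0 1; 0 0 0 0 1; 0 0 0 0 1; 0 0 0 0 1; 0 0 0 0 1"

```text
clock: 18.45
position: [0.5304, -0.0794, 0.0184]
ee_rot: [0.0, 0.985, -0.17, 0.0]
contact_force: [-0.4, -0.2, -0.9]
width: 0.0852
```

Call:
servo_tool:
  commands: "0 0 -1 0 1; 0 0 -3 0 1; 0 0 -6 0 1; 0 0 -10 0 1; 0 0 -14 0 1; -6 0 -16 0 1; -10 0 -16 0 1; -14 0 -16 0 1; -14 0 -16 0 1"

```text
clock: 19.2
position: [0.3928, -0.0306, 0.179]
ee_rot: [-0.0, 0.986, -0.17, -0.002]
contact_force: [-0.2, 0.1, 0.4]
width: 0.0855
```

```bash
python3 - <<'E'
from h import *
go(.45,-.05,.18)
b=snap("scene","sc8");a=snap("top","top8");b5=cv2.imread("pics/sc5.png")
A=cv2.resize(b5[205:255,215:265],(400,400),interpolation=cv2.INTER_NEAREST);B=cv2.resize(b[205:255,215:265],(400,400),interpolation=cv2.INTER_NEAREST)
cv2.imwrite("pics/c10.png",np.hstack([A,B]))
d=np.abs(b.astype(int)-cv2.imread("pics/sc0.png").astype(int)).sum(2)>120
n,l,st,c=cv2.connectedComponentsWithStats(cv2.morphologyEx(d.astype(np.uint8),cv2.MORPH_OPEN,np.ones((2,2))))
print([(st[i,:5].tolist()) for i in range(1,n) if st[i,4]>12])
E
```

```text
pos [ 0.3928 -0.0306  0.179 ] th -0.3408 F [-0.2  0.1  0.4] w 0.0855 t 19.2 -> shift [ 6.04 -0.09 -0.1   0.  ]
[[221, 0, 13, 39, 101], [243, 32, 5, 4, 17], [12, 39, 8, 5, 26], [233, 43, 4, 8, 19], [249, 43, 7, 7, 27], [0, 49, 56, 70, 1713], [236, 52, 3, 6, 13], [247, 60, 6, 10, 36], [233, 74, 13, 9, 79], [187, 81, 9, 28, 113], [216, 80, 50, 54, 1021], [282, 88, 3, 13, 28], [19, 98, 30, 66, 410], [210, 101, 7, 19, 86], [255, 112, 6, 4, 20], [263, 116, 4, 9, 24], [171, 122, 18, 5, 53], [217, 131, 18, 9, 109], [162, 149, 50, 25, 377], [157, 151, 11, 6, 28], [151, 153, 6, 5, 21], [140, 154, 10, 7, 30], [130, 157, 9, 7, 31], [124, 159, 5, 5, 18], [193, 163, 31, 11, 177], [138, 164, 5, 5, 14], [47, 170, 109, 42, 1286], [36, 185, 6, 5, 15], [66, 186, 6, 4, 16], [51, 188, 7, 5, 22], [45, 190, 5, 8, 19], [58, 191, 5, 5, 14], [38, 195, 6, 6, 20], [224, 201, 6, 9, 36], [233, 200, 9, 11, 62], [247, 201, 4, 9, 32], [148, 213, 12, 7, 39], [178, 213, 14, 10, 53], [39, 214, 24, 19, 217], [136, 215, 14, 10, 57], [88, 217, 60, 30, 742], [172, 219, 5, 6, 21], [210, 218, 6, 12, 57], [218, 218, 5, 10, 29], [235, 218, 3, 7, 16], [149, 221, 6, 4, 14], [305, 226, 28, 15, 156], [223, 229, 4, 8, 24], [0, 235, 76, 42, 1065], [207, 235, 7, 10, 39], [12, 249, 8, 5, 24], [202, 249, 4, 4, 14], [5, 252, 6, 5, 19], [196, 255, 13, 9, 49], [56, 267, 4, 4, 13], [44, 270, 7, 5, 25]]
```

View pics/c10.png

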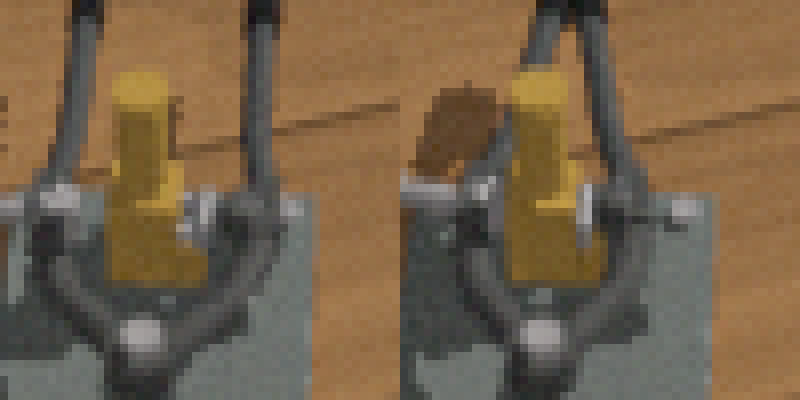

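c10 (right) shows the coupling standing free in the nest, with the clip bridge now close to the body. I'll check numerically that it is fully home.

```bash
python3 - <<'E'
from m import *
for f in("sc5","sc7","sc8"):
    b=cv2.imread(f"pics/{f}.png").astype(int);print(f)
    for v in(230,231,232,233,234):print(v,' '.join("%d/%d"%(b[v,u,2],b[v,u,0]) for u in range(226,246)))
s=monitor.get_state()
bs=[np.asarray(imaging.get_image("scene")).astype(float) for _ in range(6)];m=np.mean(bs,0)
print("avg")
for v in(230,231,232,233,234):print(v,' '.join("%d/%d"%(m[v,u,0],m[v,u,2]) for u in range(226,246)))
a=cv2.imread("pics/top8.png");o=cv2.resize(a[118:188,235:315],(800,600)[:1]*1+(700,),interpolation=cv2.INTER_CUBIC) if 0 else cv2.resize(a[125:185,245:305],(600,600),interpolation=cv2.INTER_NEAREST);cv2.imwrite("pics/c11.png",o)
E
```

```text
sc5
230 111/115 107/112 105/58 106/34 110/35 122/46 159/59 160/56 176/61 183/66 179/67 146/77 105/107 103/105 160/160 146/145 87/91 76/74 85/84 102/100
231 113/114 108/110 116/65 120/44 120/46 118/45 130/47 134/53 143/54 143/48 156/53 140/69 87/82 97/97 167/162 127/127 63/63 58/58 83/77 85/82
232 103/108 101/100 113/60 113/30 116/40 111/39 118/46 108/33 117/41 112/33 121/45 123/80 117/120 99/101 157/153 109/105 56/58 47/43 53/52 56/54
233 80/87 76/76 105/49 114/37 112/35 113/37 109/37 112/47 114/40 113/45 116/56 160/125 150/150 98/98 120/118 87/84 57/56 36/32 46/46 44/41
234 77/78 65/57 102/43 117/37 112/40 113/40 112/36 111/38 110/36 110/32 105/43 114/96 115/112 93/92 95/97 72/75 59/60 51/50 45/45 42/46
sc7
230 91/89 95/93 106/60 112/38 111/41 120/39 182/69 184/69 183/70 195/71 184/70 127/115 177/177 75/74 66/62 77/72 80/76 91/89 82/80 83/84
231 95/91 94/94 113/56 115/34 111/36 113/44 135/47 138/54 133/44 135/42 140/60 135/122 166/166 68/66 39/39 46/44 48/50 84/81 86/83 82/79
232 89/90 98/92 113/55 117/41 114/38 116/43 111/40 109/38 110/38 110/39 119/56 161/134 167/165 64/60 37/40 3
[... 973 characters left out ...]
70 84/82 89/88
avg
230 93/93 93/91 104/52 112/38 108/36 125/44 180/65 184/70 186/69 193/70 185/73 141/118 162/161 74/73 62/61 76/73 77/74 89/86 79/76 80/80
231 94/92 94/93 106/52 112/35 111/40 111/36 134/46 136/49 135/44 137/44 139/59 139/127 161/161 63/62 39/38 48/47 53/51 81/79 81/78 82/79
232 98/96 95/93 109/53 116/38 114/40 112/42 110/39 110/40 110/40 109/36 114/57 140/132 165/164 62/61 38/38 43/42 40/39 60/59 54/52 56/53
233 93/90 86/83 110/52 113/35 115/41 110/40 112/39 111/39 111/36 110/37 109/44 104/97 123/124 80/57 44/39 41/42 43/43 66/64 79/74 84/81
234 63/64 72/69 105/49 116/39 113/39 112/40 111/39 112/39 114/43 113/39 108/41 91/82 104/90 105/44 76/40 52/53 50/49 71/68 84/81 91/87
```

```bash
python3 -c "
from h import *
print(ticket.sign_off())"
```

```text
the job is handed in; nothing more can be done
None
```

I stood the coupling in the grey pincers' nest with its clip facing the left jaw and let go of it. I then squeezed the handles in small steps until the clip gave, opened, backed the arm away and handed the job in at about 19.5 s.

**Seating:** The foot touched the floor at the height I had worked out, with at most about 7 N. Before that I had corrected a yaw error of about 8°.

**Squeeze:** While squeezing, the vertical rubbing force on the pads rose to about 11 N. It fell to about 1 N at roughly 35 mm between the fingers, and I stopped there. The rubbing force is only a sign of the load. The force on each handle could not be measured directly.

**Clip:** The distance from the clip face to the opposite flat shrank from about 32 mm to 26.3 mm (home is 26 mm). It did not spring back after release. One pixel is about 2.4 mm, so the last fraction of a millimetre is an estimate.

**Rest of the bench:** The scene comparison before and after showed only the arm, the press handles and shadows changing, plus the coupling's old spot. I saw no sign that the spare or the bystanders had moved, though I did not measure each one.

**What didn't agree or failed:**
- The two cameras differed by about 3 mm, so I positioned the coupling relative to the nest in the top view and confirmed it by touch.
- A last look from the top camera was refused, because the limit of 12 viewed pictures was reached.

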